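# Load two cells into a battery barrel and ram them home

### The arm

A 6-joint arm with a two-finger parallel gripper is mounted at the origin on the work surface. World frame = base frame: x ahead of the robot, y to its left, z up, the work surface at z = 0. Lengths are in m, angles in rad, forces in N, time in s.
With the tool pointing down it reaches from about 0.375 to 0.925 m from the base axis. Payload 5.7 kg.
Tool frame: the origin (TCP) lies between the finger pads; the fingertips stand arm.tip_extent ahead of it and the grasp point (between the pads) lies 6 mm ahead of it (arm.tip_extent is the distance from the TCP to the fingertips, in m); z points along the fingers, y is the line along which they close (so a half turn about z gives the same grasp; the last joint's range is limited). The gripper opens to 88 mm and grips with 3 to 60 N. Pads are 20 mm wide; open, the fingers measure 115 mm over their backs; the gripper's body (75 mm by 178 mm) begins 61 mm behind the grasp point.
Start: joints at [1.198, 0.359, 1.51, -0, 1.272, -0.115], TCP at [0.153, 0.58, 0.248] pointing down, gripper open.
Joint ranges: [-2.97, 2.97], [-1.01, 2.36], [0.21, 2.38], [-0.96, 4.11], [0.2, 2.71], [-2.98, 2.98]. Speed limits (rad/s): [2.39, 2.39, 3.14, 3.14, 3.14, 3.14].

### API

Orientations are given as [roll, pitch, yaw] about the fixed x, y, z axes, in that order (R = Rz(yaw) Ry(pitch) Rx(roll)).
In Python, from bench import arm gives the robot as it stands.
- The arm moves only by the shell command python3 -m creep 'ROWS' [OPENING] [FORCE]. ROWS is a JSON object whose one key "targets" holds a list of rows, each an object with "delta_pos": the shift along the tool's x, y, z in units of 50 mm (1.0 is 50 mm), a list of three; "rotation": the turn, a rotation vector about the tool's x, y, z in units of 5 degrees (1.0 is 5 degrees), a list of three. A call has exactly 10 rows; each row shifts and turns the commanded pose from where the row before left it, along the tool's axes as they then stand; what a row does not reach is not made up. A row lasts 1/10 s, in which the tool goes at most 50 mm and 8.59 degrees, less where a joint would pass 70% of its speed; a pose out of reach is approached as far as the arm can. A call is refused whole if a number of a shift passes 1 or a number of a turn 1, either way. A call with a gripper value outside its range is refused whole. OPENING is the opening, from 0 (shut) to 1 (fully open), set as the call begins (- or left out, the last holds). The fingers move at their own pace and stop on an object; FORCE is the grip in N (left out, the last holds). Time passes only in rows, so rows that do not move let the fingers close, or fill a call up. It gives the time, the measured TCP pose, the force, the opening and the grip force at its end, in the units of the state.
- arm.sense(): the state, without advancing time (a new reading comes with each control period).
- arm.snapshot(name): name is "scene" or "top" or "wrist"; returns a dict with "image" (480x640x3 uint8, blue, green, red), "depth" (480x640 float32, m along the optical axis (not along the pixel's ray), 0 where there is no reading), "K" (3x3 intrinsics, pixels), "world_from_camera" (4x4, takes a point from camera to world coordinates); the wrist camera has in their place "hand_eye" (4x4, takes a point from camera to tool coordinates, whose origin is the TCP and whose axes are the flange's). Camera axes: x right, y up, looking along -z (the intrinsics and any distortion apply to the point x, -y, -z); pixel columns grow to the right and rows downward; lengths in m; the calibration is good to about 2 mm. A picture is of the moment at which its call begins: read the wrist's pose just before it.
- arm.close_job(): hands the job in; it is judged then, once.
The state is a dict: "time_s": time; "joint_positions": joint angles; "qd": joint speeds; "joint_efforts": joint torques, N m; "tool_pos": TCP position; "ee_rot": TCP orientation; "wrist_force": force on the tool from outside, world axes, zero at the start; "ft_torque": the same for the moment, N m; "width": finger opening in m; "finger_force": force on a finger pad.
Only numpy, scipy, OpenCV 4.12 (cv2) and the standard library are available. Lean on these libraries where they do the work, as an engineer would, in place of code of your own. Each camera call takes 0.05 s, during which the arm holds its last target. There are 200 camera calls.

### The job

Load the two small battery cells one after the other into the clear upright barrel, then take the push rod from its wooden stand and push the stack and the black sled beneath it right down until everything bottoms out. Once it is down, give it a firm steady push of about 16 N with the rod for half a second, never pushing harder than 24 N. Then stand the rod back in its hole, let go, and leave the other things on the bench as they are.

Things in the scene. Friction and masses are not known exactly. Their poses are not given: they have to be found in the camera images.
- cell_a: small battery cell, a plain grey cylinder 18 mm in diameter and 35 mm tall, 30 g or so, standing upright on the bench; either end may go in first. Origin: centre of its underside, z up its axis.
- cell_b: the other small cell, identical to cell_a (18 mm by 35 mm), standing elsewhere; the two are interchangeable.
- cell_a_center (a point): the middle of cell_a, 17.5 mm above its underside
- cell_b_center (a point): the middle of cell_b, 17.5 mm above its underside
- barrel: battery barrel, fixed to the bench: an upright clear tube on a 70 mm square, 10 mm thick metal foot. Top of the tube 112 mm above the bench. Bore 21 mm in diameter, closed at the bottom; the top 10 mm is a funnel that widens to 31 mm (37 mm outside); tube outside 27 mm. Origin: centre of the underside of the foot, z up.
- mouth (a point): centre of the barrel's open top rim, on the bore axis, 112 mm above the bench
- sled (a joint): black ring 19 mm across inside the barrel that carries the cells. Value: m pushed down, 0 at the top; starts in the first 10 mm. Drags with about 6 N and stays where left. Its top face is 49 mm below the mouth at 0. A hidden adjusting screw rising through the ring is a rigid stop for the cells, somewhere between 0.040 and 0.046: the two-cell stack then ends 19 to 25 mm below the mouth.
- rod: push rod standing upright in its stand: white plastic shaft 14 mm in diameter, 95 mm long, with a dark wooden handle above it, 22 mm in diameter and 45 mm tall (140 mm in all, 60 g or so). Origin: centre of the shaft's lower end, z up towards the handle.
- stand: wooden stand, a 60 by 60 by 55 mm block fixed to the bench, with one upright hole for the rod, 17 mm in diameter and 45 mm deep with a chamfered edge. Origin: centre of its underside. The rod in it stands on the hole's floor, 10 mm above the bench.
- stand_hole0 (a point): centre of the stand's hole at its mouth, 55 mm above the bench
- fat_cell: a fatter battery cell, 26 mm by 50 mm, standing upright; not for this barrel, leave it. Origin: centre of its underside.
- screwdriver: screwdriver 150 mm long lying along its x axis; leave it
- spool: metal spool, 60 mm across, 36 mm high; leave it. Origin: centre of its underside.
- can: drinks can, 66 mm by 115 mm, standing; leave it. Origin: centre of its underside.
- tray: blue compartment tray, 100 by 120 by 20 mm; leave it. Origin: centre of its underside.
- marker: black marker pen, 14 mm thick, 130 mm long, lying along its x axis; leave it
- helping_hand: magnifier stand with a heavy base 70 by 50 mm, 155 mm tall overall; leave it. Origin: centre of its underside.

How it is judged:
On the way, in this order (a step that is already met when the one before it is completed fails the run):
1. both small cells are in the barrel (horizontal distance between each of cell_a_center, cell_b_center and mouth below 0.005 m and z of each of cell_a_center, cell_b_center in the frame of barrel below 0.127 m), for 0.1 s.
2. the stack is bottomed out and the rod presses on the top cell with more than 12 N (value of joint sled above 0.0385 m and velocity of joint sled below 0.003 m/s and (contact force between rod and cell_a above 12 N or contact force between rod and cell_b above 12 N)), for 0.3 s.
At the end, for the whole second after the job is handed in: The sled is down (value over 0.0385), both small cells stand on it in the barrel (middles within 5 mm of the axis and at most 78 mm above the barrel's underside), and the rod stands in its hole (within 6 mm of the axis, 4 mm of the floor, tilt under 0.12 rad), all at rest (value of joint sled above 0.0385 m and horizontal distance between each of cell_a_center, cell_b_center and mouth below 0.005 m and z of each of cell_a_center, cell_b_center in the frame of barrel below 0.078 m and horizontal distance between rod and stand_hole0 below 0.006 m and z of rod in the frame of stand below 0.014 m and angle between rod's own z axis and vertical below 0.12 rad and linear speed of each of rod, cell_a, cell_b below 0.02 m/s); the robot touches nothing.
It fails at once if the rod pushes on a cell with more than 24 N (contact force between rod and cell_a above 24 N or contact force between rod and cell_b above 24 N).
It fails at once if a bystander is moved by more than 25 mm (distance of any of fat_cell, screwdriver, spool, can, tray, marker, helping_hand from where it was at the start of the episode above 0.025 m).
It also fails if it takes over 72 s, if anything falls off the work surface, if the arm or the gripper's body presses on something with over 40 N, if the wrist force passes 120 N, or if a joint passes its speed limit or range.

## Working session

There is one attempt and no reset: what is moved stays moved. The work goes in short steps, Python scripts to look and compute and a shell command to move; the robot and the scene stay as the last step left them, time stands still between calls to the robot, and variables do not carry over. Pictures are saved under pics/ and viewed, at most 10 in all, crops included, and the job is handed in when it is done.

```bash
ls; mkdir -p pics
cat > h.py <<'E'
import numpy as np, cv2
from bench import arm
def world(s, u, v, d=None):
    K=s["K"]; d=s["depth"][v,u] if d is None else d
    p=np.array([(u-K[0,2])/K[0,0]*d, -(v-K[1,2])/K[1,1]*d, -d, 1])
    return (s["world_from_camera"]@p)[:3]
def cloud(s):
    K=s["K"]; d=s["depth"]; v,u=np.mgrid[:480,:640]
    P=np.stack([(u-K[0,2])/K[0,0]*d, -(v-K[1,2])/K[1,1]*d, -d, np.ones_like(d)],-1)
    return (P@s["world_from_camera"].T)[...,:3]
E
python3 - <<'E'
from h import *
for n in ("scene","top"):
    s=arm.snapshot(n); cv2.imwrite(f"pics/{n}.png",s["image"]); np.savez(f"{n}.npz",**s)
    print(n,s["K"].tolist(),np.round(s["world_from_camera"],3).tolist(),[k for k in s])
print(arm.tip_extent,arm.sense())
E
```

```text
pics
scene [[566.765770736939, 0.0, 319.2784657068228], [0.0, 566.765770736939, 236.2073677459182], [0.0, 0.0, 1.0]] [[-0.749, -0.471, 0.467, 1.139], [0.663, -0.545, 0.513, 0.632], [0.013, 0.693, 0.72, 1.041], [0.0, 0.0, 0.0, 1.0]] ['image', 'depth', 'K', 'world_from_camera']
top [[552.5461613188176, 0.0, 319.1119832623704], [0.0, 552.5461613188176, 248.55464477959066], [0.0, 0.0, 1.0]] [[0.008, 0.973, -0.232, 0.203], [-1.0, 0.007, -0.005, -0.029], [-0.003, 0.232, 0.973, 1.498], [0.0, 0.0, 0.0, 1.0]] ['image', 'depth', 'K', 'world_from_camera']
0.025 {'time_s': 0.1, 'joint_positions': array([ 1.19791848e+00,  3.59454834e-01,  1.51134346e+00,  1.18557830e-05,
        1.27250863e+00, -1.15096930e-01]), 'qd': array([ 0.00018723, -0.00152402, -0.00198312,  0.00016931, -0.00261194,
        0.00043185]), 'joint_efforts': array([ 9.26989487e-04, -5.16360247e+01, -2.71407402e+01,  6.76153880e-02,
        2.76898616e-02,  5.97983998e-06]), 'tool_pos': array([0.15274356, 0.57961355, 0.24687328]), 'ee_rot': array([-3.13989103e+00, -2.08122746e-04,  2.88380807e+00]), 'wrist_force': array([-0.49094552,  0.35635927,  0.146683  ]), 'ft_torque': array([-0.01948703, -0.00508358,  0.00691354]), 'finger_force': 0.0, 'width': 0.08807674926256526}
```

View pics/scene.png

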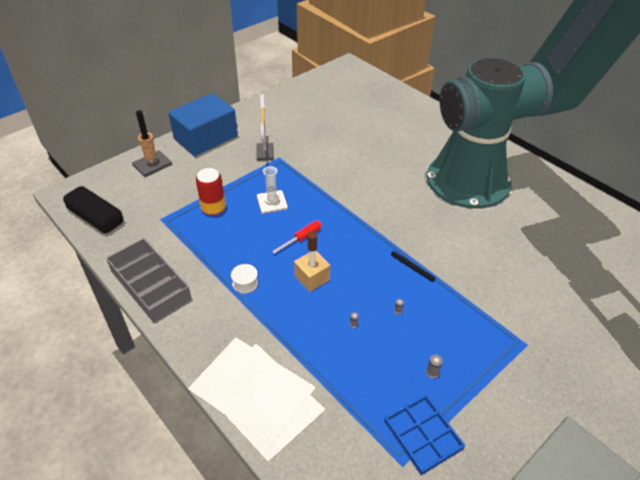

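View pics/top.png

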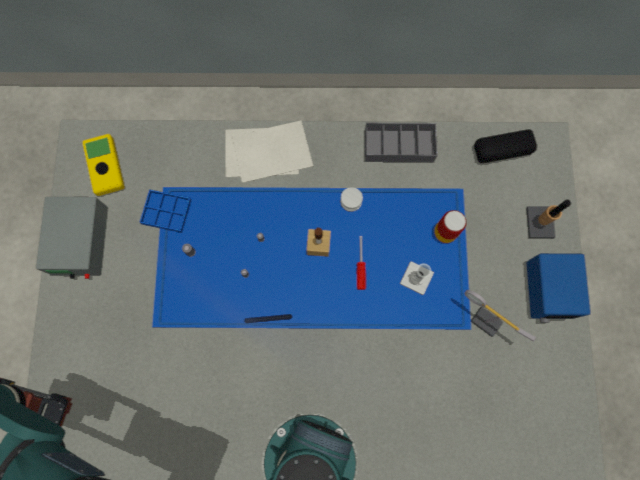

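The scene view shows the small cells at (354,320) and (399,306), the stand with rod at (312,265) and the barrel at (270,190). In the top view the cells are at (260,237) and (245,273), the rod at (318,235) and the barrel at (418,275).

Run:
```python
from h import *
S={n:dict(np.load(n+".npz")) for n in ("scene","top")}
C={n:cloud(S[n]) for n in S}
seeds={"A":("top",260,237),"B":("top",245,273),"fat":("top",188,249),"rod":("top",318,243),"barrel":("top",418,275),"spool":("top",351,199),"can":("top",450,226),"drv":("top",361,265),"mark":("top",268,318)}
for k,(n,u,v) in seeds.items():
    p0=world(S[n],u,v)
    for m in C:
        P=C[m].reshape(-1,3); r=.025 if k in"AB" else .05
        sel=P[(np.hypot(*(P[:,:2]-p0[:2]).T)<r)&(P[:,2]>.012)&(S[m]["depth"].ravel()>0)]
        if len(sel): 
            zt=np.percentile(sel[:,2],97); t=sel[sel[:,2]>zt-.006]
            print(k,m,np.round(p0,3),len(sel),"mean",np.round(sel.mean(0),4),"min",np.round(sel.min(0),3),"max",np.round(sel.max(0),3),"top",np.round(t.mean(0),4),len(t))
tiles=[]
for n,(u,v),w in (("top",(418,275),30),("top",(318,243),30),("top",(252,255),40),("scene",(270,190),35),("scene",(312,260),40),("scene",(376,313),40)):
    c=S[n]["image"][v-w:v+w,u-w:u+w]; tiles.append(cv2.resize(c,(266,266),interpolation=cv2.INTER_CUBIC))
cv2.imwrite("pics/tiles.png",np.vstack([np.hstack(tiles[:3]),np.hstack(tiles[3:])]))
```

```text
A scene [0.582 0.14  0.039] 87 mean [0.5908 0.1462 0.0281] min [0.58  0.135 0.012] max [0.598 0.154 0.039] top [0.5887 0.1444 0.0342] 41
A top [0.582 0.14  0.039] 46 mean [0.586  0.1405 0.0322] min [0.578 0.132 0.012] max [0.595 0.157 0.043] top [0.588  0.1413 0.038 ] 19
B scene [0.484 0.178 0.03 ] 86 mean [0.489  0.1852 0.0279] min [0.477 0.174 0.012] max [0.497 0.193 0.041] top [0.4867 0.1837 0.0339] 41
B top [0.484 0.178 0.03 ] 46 mean [0.4849 0.1795 0.0316] min [0.477 0.172 0.014] max [0.493 0.189 0.04 ] top [0.486  0.1813 0.0361] 24
fat scene [0.543 0.33  0.056] 242 mean [0.5532 0.3405 0.0387] min [0.536 0.326 0.012] max [0.563 0.352 0.054] top [0.5492 0.3388 0.0491] 115
fat top [0.543 0.33  0.056] 107 mean [0.5454 0.3325 0.0426] min [0.531 0.322 0.012] max [0.56  0.364 0.057] top [0.5472 0.333  0.0533] 31
rod scene [ 0.565 -0.019  0.047] 1085 mean [ 0.5776 -0.0094  0.0604] min [ 0.539 -0.051  0.012] max [0.604 0.016 0.152] top [ 0.5717 -0.0154  0.1479] 68
rod top [ 0.565 -0.019  0.047] 574 mean [ 0.5636 -0.02    0.0656] min [ 0.537 -0.051  0.013] max [0.601 0.012 0.157] top [ 0
[... 852 characters left out ...]
 0.6011 -0.3671  0.0934] min [ 0.575 -0.407  0.012] max [ 0.643 -0.341  0.124] top [ 0.6095 -0.3735  0.1172] 250
drv scene [ 0.509 -0.136  0.025] 201 mean [ 0.4976 -0.1307  0.0203] min [ 0.46  -0.144  0.012] max [ 0.555 -0.12   0.028] top [ 0.4901 -0.1325  0.0234] 108
drv top [ 0.509 -0.136  0.025] 224 mean [ 0.4966 -0.1364  0.0218] min [ 0.459 -0.17   0.012] max [ 0.559 -0.125  0.034] top [ 0.4886 -0.1364  0.0266] 85
mark scene [0.365 0.114 0.013] 75 mean [0.3671 0.1168 0.0139] min [0.359 0.066 0.012] max [0.378 0.164 0.018] top [0.3671 0.1168 0.0139] 75
mark top [0.365 0.114 0.013] 114 mean [0.364  0.1145 0.015 ] min [0.353 0.066 0.012] max [0.375 0.163 0.023] top [0.364  0.1119 0.0161] 77
```

View pics/tiles.png

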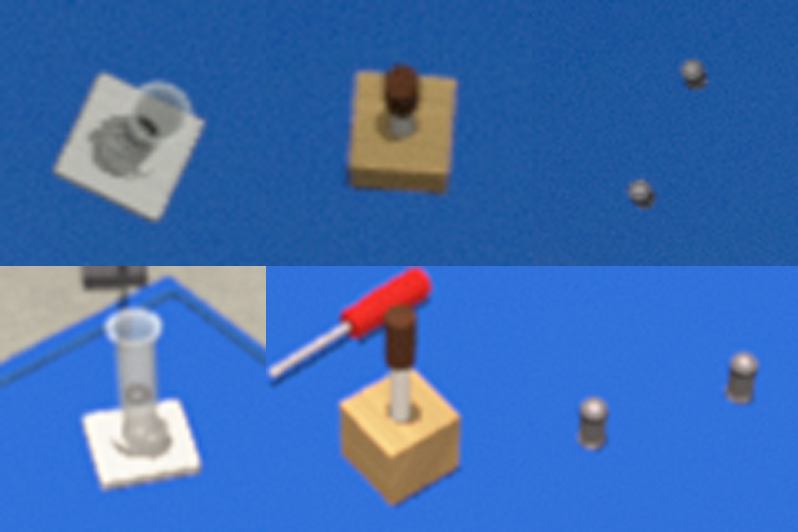

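Both small cells are standing. The stand and barrel are unobstructed, and the body clears the helping hand. I'll square the tool to the world axes and go over the cells for a wrist look.

```bash
python3 -m creep '{"targets":[{"delta_pos":[0,0,0],"rotation":[0,0,-1]},{"delta_pos":[0,0,0],"rotation":[0,0,-1]},{"delta_pos":[0,0,0],"rotation":[0,0,-0.95]},{"delta_pos":[-0.67,-0.73,0],"rotation":[0,0,0]},{"delta_pos":[-0.67,-0.73,0],"rotation":[0,0,0]},{"delta_pos":[-0.67,-0.73,0],"rotation":[0,0,0]},{"delta_pos":[-0.67,-0.73,0],"rotation":[0,0,0]},{"delta_pos":[-0.67,-0.73,0],"rotation":[0,0,0]},{"delta_pos":[-0.67,-0.73,0],"rotation":[0,0,0]},{"delta_pos":[-0.67,-0.73,0],"rotation":[0,0,0]}]}' 0.5 20
python3 - <<'E'
from h import *
s=arm.snapshot("wrist"); print(s["K"],np.round(s["hand_eye"],4))
E
```

```text
time_s: 1.1
tool_pos: [0.3882, 0.3228, 0.2475]
ee_rot: [-3.141, -0.0, 3.141]
wrist_force: [0.9, 0.9, 0.1]
width: 0.0438
finger_force: 0.0
[[360.31097296   0.         321.45767139]
 [  0.         360.31097296 244.09059846]
 [  0.           0.           1.        ]] [[-4.000e-04  9.609e-01  2.768e-01  7.680e-02]
 [ 1.000e+00  5.000e-04 -3.000e-04 -9.000e-04]
 [-4.000e-04  2.768e-01 -9.609e-01 -1.363e-01]
 [ 0.000e+00  0.000e+00  0.000e+00  1.000e+00]]
```

```bash
cat >> h.py <<'E'
from scipy.spatial.transform import Rotation
def wrist(name=None):
    st=arm.sense(); s=arm.snapshot("wrist")
    T=np.eye(4); T[:3,:3]=Rotation.from_euler("xyz",st["ee_rot"]).as_matrix(); T[:3,3]=st["tool_pos"]
    s["world_from_camera"]=T@s["hand_eye"]
    if name: cv2.imwrite(f"pics/{name}.png",s["image"]); np.savez(name+".npz",**s)
    return s
def blob(s,xy,r,zlo,slab=.004):
    P=cloud(s).reshape(-1,3); ok=s["depth"].ravel()>0
    q=P[ok&(np.hypot(*(P[:,:2]-np.array(xy)).T)<r)&(P[:,2]>zlo)]
    if len(q)<20: return None
    zt=np.percentile(q[:,2],98); t=q[q[:,2]>zt-slab]
    c,rad=cv2.minEnclosingCircle((t[:,:2]*1000).astype(np.float32))
    return dict(n=len(t),ztop=round(float(np.median(t[:,2])),4),mean=np.round(t[:,:2].mean(0),4),circ=np.round(np.array(c)/1000,4),rad=round(rad,1))
E
python3 -c "
from h import *
s=wrist('w1')
print(blob(s,(.587,.142),.025,.015),blob(s,(.486,.181),.025,.015))"
python3 -m creep '{"targets":[{"delta_pos":[-0.53,-0.63,0],"rotation":[0,0,0]},{"delta_pos":[-0.53,-0.63,0],"rotation":[0,0,0]},{"delta_pos":[-0.53,-0.63,0],"rotation":[0,0,0]},{"delta_pos":[-0.53,-0.63,0],"rotation":[0,0,0]},{"delta_pos":[-0.53,-0.63,0],"rotation":[0,0,0]},{"delta_pos":[0,0,0.6],"rotation":[0,0,0]},{"delta_pos":[0,0,0.6],"rotation":[0,0,0]},{"delta_pos":[0,0,0.6],"rotation":[0,0,0]},{"delta_pos":[0,0,0],"rotation":[0,0,0]},{"delta_pos":[0,0,0],"rotation":[0,0,0]}]}'
python3 -c "
from h import *
s=wrist('w2')
print(blob(s,(.587,.142),.025,.015),blob(s,(.486,.181),.025,.015))"
```

```text
None {'n': 213, 'ztop': 0.0342, 'mean': array([0.4851, 0.1824]), 'circ': array([0.4857, 0.182 ]), 'rad': 9.4}
time_s: 2.2
tool_pos: [0.5192, 0.1675, 0.1575]
ee_rot: [-3.141, -0.002, -3.141]
wrist_force: [0.4, 0.2, -0.1]
width: 0.0438
finger_force: 0.0
{'n': 361, 'ztop': 0.0343, 'mean': array([0.5867, 0.1425]), 'circ': array([0.5875, 0.1426]), 'rad': 9.2} {'n': 4958, 'ztop': 0.2467, 'mean': array([0.4954, 0.1809]), 'circ': array([0.4942, 0.181 ]), 'rad': 23.5}
```

View pics/w2.png

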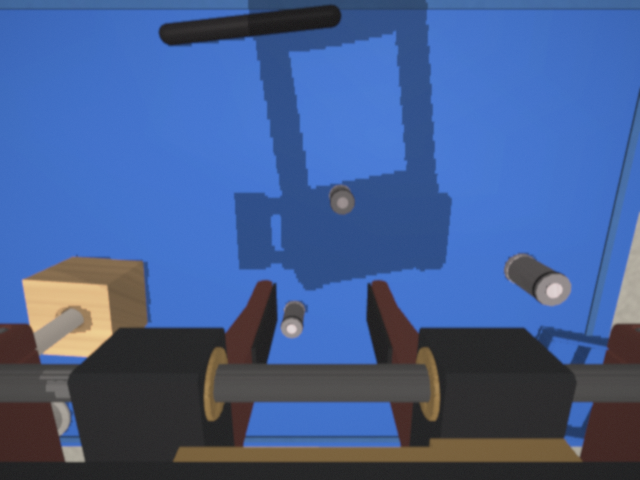

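The wrist view shows cell B at (342,200) and cell A at (292,320), between and in front of the fingers. Depth measurements from the two places agree (A ≈ (0.5875, 0.1426), top z ≈ 0.035). I'll grasp A near its top.

```bash
python3 -m creep '{"targets":[{"delta_pos":[-0.68,0.25,0],"rotation":[0,0,0]},{"delta_pos":[-0.68,-0.75,0],"rotation":[0,0,0]},{"delta_pos":[0,0,0.6],"rotation":[0,0,0]},{"delta_pos":[0,0,0.6],"rotation":[0,0,0]},{"delta_pos":[0,0,0.6],"rotation":[0,0,0]},{"delta_pos":[0,0,0.57],"rotation":[0,0,0]},{"delta_pos":[0,0,0],"rotation":[0,0,0]},{"delta_pos":[0,0,0],"rotation":[0,0,0]},{"delta_pos":[0,0,0],"rotation":[0,0,0]},{"delta_pos":[0,0,0],"rotation":[0,0,0]}]}' 0.45 20
python3 -c "
from h import *
s=wrist('w3')
print(arm.sense()['width']);P=cloud(s);print(blob(s,(.5875,.1426),.016,.02))"
```

```text
time_s: 3.25
tool_pos: [0.589, 0.1428, 0.0413]
ee_rot: [3.141, 0.004, 3.141]
wrist_force: [-0.6, 0.7, -0.3]
width: 0.0396
finger_force: 0.0
0.039437015767889404
{'n': 1202, 'ztop': 0.0343, 'mean': array([0.5866, 0.1423]), 'circ': array([0.5872, 0.1422]), 'rad': 9.2}
```

View pics/w3.png

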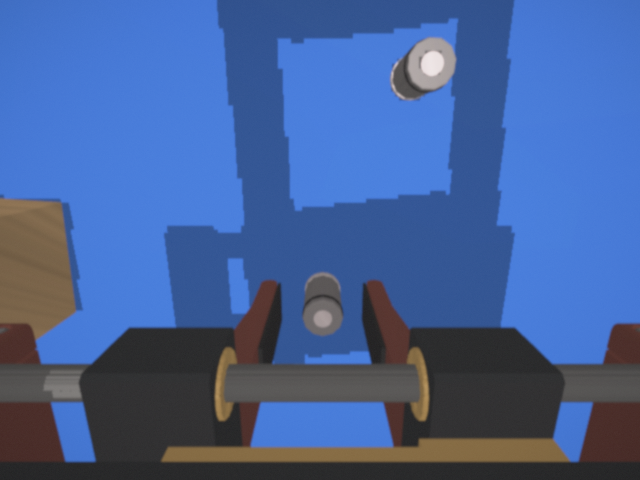

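The cell sits centred between the fingers at (322,317). Closing and lifting.

```bash
python3 -m creep '{"targets":[{"delta_pos":[0,0,0.02],"rotation":[0,0,0]},{"delta_pos":[0,0,0],"rotation":[0,0,0]},{"delta_pos":[0,0,0],"rotation":[0,0,0]},{"delta_pos":[0,0,0],"rotation":[0,0,0]},{"delta_pos":[0,0,0],"rotation":[0,0,0]},{"delta_pos":[0,0,-0.1],"rotation":[0,0,0]},{"delta_pos":[0,0,-0.8],"rotation":[0,0,0]},{"delta_pos":[0,0,-0.9],"rotation":[0,0,0]},{"delta_pos":[0,0,-0.9],"rotation":[0,0,0]},{"delta_pos":[0,0,-0.6],"rotation":[0,0,0]}]}' 0 20
python3 -c "
from h import *
s=wrist('w4')
st=arm.sense();print(st['width'],st['tool_pos']);x,y=st['tool_pos'][:2];print(blob(s,(x,y),.012,.1))"
```

```text
time_s: 4.3
tool_pos: [0.5883, 0.1426, 0.2067]
ee_rot: [3.141, 0.003, 3.141]
wrist_force: [0.8, 1.1, -0.5]
width: 0.0174
finger_force: 20.0
0.01761841278893717 [0.59075375 0.14294121 0.21107204]
{'n': 137, 'ztop': 0.2638, 'mean': array([0.5877, 0.1465]), 'circ': array([0.5884, 0.1418]), 'rad': 11.5}
```

```bash
python3 -m creep '{"targets":[{"delta_pos":[0,0,-0.4],"rotation":[0,0,0]},{"delta_pos":[0.15,-0.9,-0.1],"rotation":[0,0,0]},{"delta_pos":[0.15,-0.9,0],"rotation":[0,0,0]},{"delta_pos":[0.15,-0.9,0],"rotation":[0,0,0]},{"delta_pos":[0.15,-0.9,0],"rotation":[0,0,0]},{"delta_pos":[0.15,-0.9,0],"rotation":[0,0,0]},{"delta_pos":[0.15,-0.9,0],"rotation":[0,0,0]},{"delta_pos":[0.15,-0.9,0],"rotation":[0,0,0]},{"delta_pos":[0.15,-0.9,0],"rotation":[0,0,0]},{"delta_pos":[0,0,0],"rotation":[0,0,0]}]}'
cat > bar.py <<'E'
from h import *
import sys
s=wrist(sys.argv[1]); P=cloud(s).reshape(-1,3); ok=s["depth"].ravel()>0; q=P[ok]
d=np.hypot(*(q[:,:2]-[.479,-.289]).T)
for lo,hi in ((.007,.014),(.09,.104),(.104,.118)):
    t=q[(d<.055)&(q[:,2]>lo)&(q[:,2]<hi)]
    if len(t)<8: print(lo,len(t)); continue
    r=cv2.minAreaRect((t[:,:2]*1000).astype(np.float32)); c=cv2.minEnclosingCircle((t[:,:2]*1000).astype(np.float32))
    print(lo,len(t),"mean",np.round(t.mean(0),4),"rect",np.round(r[0],1),np.round(r[1],1),"circ",np.round(c[0],1),round(c[1],1))
E
python3 bar.py w5
```

```text
time_s: 5.35
tool_pos: [0.5265, -0.2229, 0.2282]
ee_rot: [-3.139, 0.0, 3.136]
wrist_force: [0.3, 0.1, -0.4]
width: 0.0173
finger_force: 20.0
0.007 2757 mean [ 0.4724 -0.2781  0.0092] rect [ 478.1 -288.5] [69.9 70. ] circ [ 478.1 -287.9] 47.9
0.09 332 mean [ 0.4796 -0.293   0.0996] rect [ 478.2 -288.6] [23.1 23.6] circ [ 478.1 -288.8] 12.4
0.104 1315 mean [ 0.4784 -0.2902  0.1095] rect [ 478.4 -288.6] [36.2 36.1] circ [ 477.9 -288.6] 18.6
```

View pics/w5.png

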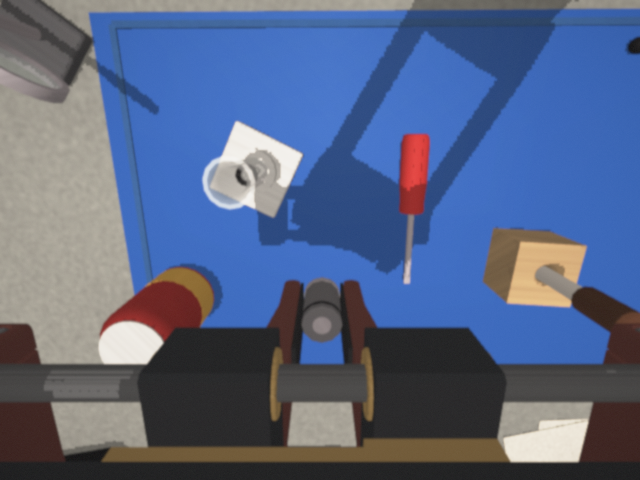

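The barrel mouth is at (228,183) and the held cell at (322,318) is centred between the fingers. Depth puts the barrel axis at (0.478, -0.2886).

```bash
python3 -m creep '{"targets":[{"delta_pos":[0.31,-0.44,0],"rotation":[0,0,0]},{"delta_pos":[0.31,-0.44,0],"rotation":[0,0,0]},{"delta_pos":[0.32,-0.43,0],"rotation":[0,0,0]},{"delta_pos":[0,0,0.4],"rotation":[0,0,0]},{"delta_pos":[0,0,0.4],"rotation":[0,0,0]},{"delta_pos":[0,0,0.3],"rotation":[0,0,0]},{"delta_pos":[0,0,0.06],"rotation":[0,0,0]},{"delta_pos":[0,0,0],"rotation":[0,0,0]},{"delta_pos":[0,0,0],"rotation":[0,0,0]},{"delta_pos":[0,0,0],"rotation":[0,0,0]}]}'
python3 bar.py w6; python3 -c "
from h import *
print(arm.sense())"
```

```text
time_s: 6.4
tool_pos: [0.4809, -0.2831, 0.1711]
ee_rot: [-3.141, 0.001, -3.141]
wrist_force: [0.6, -0.1, 0.2]
width: 0.0175
finger_force: 20.0
0.007 3574 mean [ 0.4667 -0.289   0.0093] rect [ 478.  -288.5] [70.  69.9] circ [ 478.  -288.7] 48.1
0.09 395 mean [ 0.4807 -0.2898  0.0984] rect [ 476.7 -289.3] [24.1 23.6] circ [ 477.3 -288.7] 13.1
0.104 1028 mean [ 0.4725 -0.2885  0.1096] rect [ 475.1 -289.2] [30.8 36.6] circ [ 477.8 -288.7] 18.4
{'time_s': 6.45, 'joint_positions': array([-6.55937590e-01,  3.79989265e-01,  1.69152350e+00, -5.18112581e-05,
        1.06844096e+00, -2.22665069e+00]), 'qd': array([-0.00237539,  0.00099413,  0.00220544, -0.00147242, -0.00058923,
       -0.00050141]), 'joint_efforts': array([ 8.65596347e-02, -4.89632213e+01, -2.31947529e+01, -4.34466591e-02,
        5.16466051e-02,  2.07674966e-03]), 'tool_pos': array([ 0.48085109, -0.28314845,  0.17108819]), 'ee_rot': array([-3.14055716e+00,  1.27117434e-03,  3.14153499e+00]), 'wrist_force': array([-0.01310664,  0.34804987, -1.14707922]), 'ft_torque': array([0.0348089 , 0.01405289, 0.01267538]), 'finger_force': 19.99945878982544, 'width': 0.017836732755233595}
```

```bash
python3 -m creep '{"targets":[{"delta_pos":[0.02,-0.11,0],"rotation":[0,0,0]},{"delta_pos":[0,0,0],"rotation":[0,0,0]},{"delta_pos":[0,0,0.15],"rotation":[0,0,0]},{"delta_pos":[0,0,0.15],"rotation":[0,0,0]},{"delta_pos":[0,0,0.1],"rotation":[0,0,0]},{"delta_pos":[0,0,0.1],"rotation":[0,0,0]},{"delta_pos":[0,0,0.06],"rotation":[0,0,0]},{"delta_pos":[0,0,0],"rotation":[0,0,0]},{"delta_pos":[0,0,0],"rotation":[0,0,0]},{"delta_pos":[0,0,0],"rotation":[0,0,0]}]}'
```

```text
time_s: 7.45
tool_pos: [0.4794, -0.2887, 0.1424]
ee_rot: [-3.141, 0.0, 3.141]
wrist_force: [-0.0, -0.0, -0.1]
width: 0.0176
finger_force: 20.0
```

```bash
python3 -m creep '{"targets":[{"delta_pos":[0,0,0.02],"rotation":[0,0,0]},{"delta_pos":[0,0,0],"rotation":[0,0,0]},{"delta_pos":[0,0,0],"rotation":[0,0,0]},{"delta_pos":[0,0,0],"rotation":[0,0,0]},{"delta_pos":[0,0,-0.3],"rotation":[0,0,0]},{"delta_pos":[0,0,-0.6],"rotation":[0,0,0]},{"delta_pos":[-0.3,0.4,-0.6],"rotation":[0,0,0]},{"delta_pos":[-0.3,0.8,-0.2],"rotation":[0,0,0]},{"delta_pos":[-0.1,0.6,0],"rotation":[0,0,0]},{"delta_pos":[0,0,0],"rotation":[0,0,0]}]}' 0.45
python3 - <<'E'
from h import *
s=wrist("w7"); i=s["image"]
W=s["world_from_camera"]; p=np.linalg.inv(W)@np.array([.478,-.2886,.1,1]); K=s["K"]
u=int(K[0,2]+K[0,0]*p[0]/-p[2]); v=int(K[1,2]-K[1,1]*p[1]/-p[2]); print(u,v)
a,b=max(u-60,0),max(v-60,0)
cv2.imwrite("pics/w7c.png",cv2.resize(i[b:v+60,a:u+60],None,fx=4,fy=4,interpolation=cv2.INTER_CUBIC))
E
```

```text
time_s: 8.45
tool_pos: [0.5147, -0.1953, 0.2268]
ee_rot: [3.141, 0.001, -3.139]
wrist_force: [-0.2, -0.5, -0.6]
width: 0.0398
finger_force: 0.0
195 196
```

View pics/w7c.png

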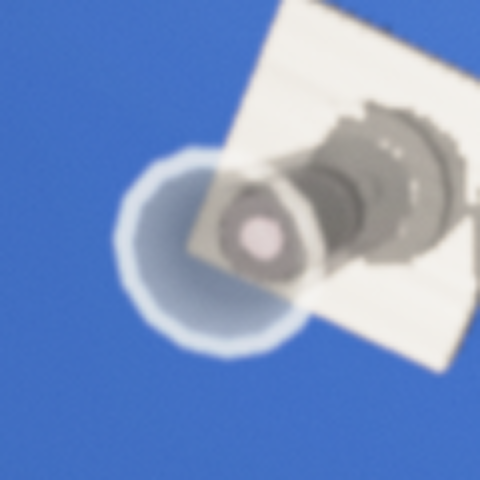

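The first cell has dropped down inside the tube; its top face is visible inside the barrel in the crop at (262,237). Now cell B.

```bash
python3 -m creep '{"targets":[{"delta_pos":[0.07,0.94,0],"rotation":[0,0,0]},{"delta_pos":[0.07,0.94,0],"rotation":[0,0,0]},{"delta_pos":[0.07,0.94,0],"rotation":[0,0,0]},{"delta_pos":[0.07,0.94,0],"rotation":[0,0,0]},{"delta_pos":[0.07,0.94,0],"rotation":[0,0,0]},{"delta_pos":[0.07,0.94,0],"rotation":[0,0,0]},{"delta_pos":[0.07,0.94,0],"rotation":[0,0,0]},{"delta_pos":[0.07,0.94,0],"rotation":[0,0,0]},{"delta_pos":[0,0,0.9],"rotation":[0,0,0]},{"delta_pos":[0,0,0.8],"rotation":[0,0,0]}]}'
python3 -c "
from h import *
s=wrist('w8')
P=cloud(s);s['depth'][P[...,2]>.05]=0;print(blob(s,(.4855,.182),.02,.015));print(arm.sense()['tool_pos'])"
```

```text
time_s: 9.5
tool_pos: [0.4877, 0.1785, 0.1408]
ee_rot: [3.141, 0.004, -3.139]
wrist_force: [-0.2, -0.8, -0.4]
width: 0.0395
finger_force: 0.0
{'n': 480, 'ztop': 0.0343, 'mean': array([0.4852, 0.1817]), 'circ': array([0.4855, 0.1819]), 'rad': 9.1}
[0.48315363 0.17666466 0.13453715]
```

```bash
python3 -m creep '{"targets":[{"delta_pos":[0,0.09,0],"rotation":[0,0,0]},{"delta_pos":[0,0,0.3],"rotation":[0,0,0]},{"delta_pos":[0,0,0.6],"rotation":[0,0,0]},{"delta_pos":[0,0,0.6],"rotation":[0,0,0]},{"delta_pos":[0,0,0.4],"rotation":[0,0,0]},{"delta_pos":[0,0,0.12],"rotation":[0,0,0]},{"delta_pos":[0,0,0],"rotation":[0,0,0]},{"delta_pos":[0,0,0],"rotation":[0,0,0]},{"delta_pos":[0,0,0],"rotation":[0,0,0]},{"delta_pos":[0,0,0],"rotation":[0,0,0]}]}'
python3 -c "
from h import *
s=wrist('w9')
P=cloud(s);s['depth'][P[...,2]>.05]=0;print(blob(s,(.4855,.182),.013,.015));print(arm.sense()['tool_pos'])"
```

```text
time_s: 10.55
tool_pos: [0.4872, 0.1821, 0.0413]
ee_rot: [3.141, 0.002, 3.141]
wrist_force: [-0.6, 0.4, 0.7]
width: 0.0393
finger_force: 0.0
{'n': 1215, 'ztop': 0.0342, 'mean': array([0.4847, 0.1816]), 'circ': array([0.4851, 0.1813]), 'rad': 9.5}
[0.48702744 0.18211563 0.04105745]
```

```bash
python3 -m creep '{"targets":[{"delta_pos":[0,0,0.02],"rotation":[0,0,0]},{"delta_pos":[0,0,0],"rotation":[0,0,0]},{"delta_pos":[0,0,0],"rotation":[0,0,0]},{"delta_pos":[0,0,0],"rotation":[0,0,0]},{"delta_pos":[0,0,0],"rotation":[0,0,0]},{"delta_pos":[0,0,-0.1],"rotation":[0,0,0]},{"delta_pos":[0,0,-0.8],"rotation":[0,0,0]},{"delta_pos":[0,0,-1],"rotation":[0,0,0]},{"delta_pos":[0,0,-1],"rotation":[0,0,0]},{"delta_pos":[0,0,-0.9],"rotation":[0,0,0]}]}' 0 20
python3 -m creep '{"targets":[{"delta_pos":[0.015,-0.94,0],"rotation":[0,0,0]},{"delta_pos":[0.015,-0.94,0],"rotation":[0,0,0]},{"delta_pos":[0.015,-0.94,0],"rotation":[0,0,0]},{"delta_pos":[0.015,-0.94,0],"rotation":[0,0,0]},{"delta_pos":[0.015,-0.94,0],"rotation":[0,0,0]},{"delta_pos":[0.015,-0.94,0],"rotation":[0,0,0]},{"delta_pos":[0.015,-0.94,0],"rotation":[0,0,0]},{"delta_pos":[0.015,-0.94,0],"rotation":[0,0,0]},{"delta_pos":[0.015,-0.94,0],"rotation":[0,0,0]},{"delta_pos":[0.015,-0.94,0],"rotation":[0,0,0]}]}'
```

```text
time_s: 11.6
tool_pos: [0.4862, 0.182, 0.2318]
ee_rot: [3.141, 0.001, 3.141]
wrist_force: [0.9, 0.4, -0.0]
width: 0.0173
finger_force: 20.0
time_s: 12.6
tool_pos: [0.4782, -0.2899, 0.2295]
ee_rot: [-3.142, 0.0, 3.141]
wrist_force: [1.4, 0.7, -1.1]
width: 0.0174
finger_force: 20.0
```

```bash
python3 -m creep '{"targets":[{"delta_pos":[0,-0.01,0.2],"rotation":[0,0,0]},{"delta_pos":[0,0,0.4],"rotation":[0,0,0]},{"delta_pos":[0,0,0.4],"rotation":[0,0,0]},{"delta_pos":[0,0,0.2],"rotation":[0,0,0]},{"delta_pos":[0,0,0],"rotation":[0,0,0]},{"delta_pos":[0,0,0],"rotation":[0,0,0]},{"delta_pos":[0,0,0.15],"rotation":[0,0,0]},{"delta_pos":[0,0,0.15],"rotation":[0,0,0]},{"delta_pos":[0,0,0.1],"rotation":[0,0,0]},{"delta_pos":[0,0,0.1],"rotation":[0,0,0]}]}'
```

```text
time_s: 13.6
tool_pos: [0.4787, -0.2884, 0.1437]
ee_rot: [3.142, -0.0, 3.141]
wrist_force: [0.0, -0.7, -0.3]
width: 0.0174
finger_force: 20.0
```

```bash
python3 -m creep '{"targets":[{"delta_pos":[0,0,0.05],"rotation":[0,0,0]},{"delta_pos":[0,0,0.04],"rotation":[0,0,0]},{"delta_pos":[0,0,0],"rotation":[0,0,0]},{"delta_pos":[0,0,0],"rotation":[0,0,0]},{"delta_pos":[0,0,0],"rotation":[0,0,0]},{"delta_pos":[0,0,0],"rotation":[0,0,0]},{"delta_pos":[0,0,0],"rotation":[0,0,0]},{"delta_pos":[0,0,0],"rotation":[0,0,0]},{"delta_pos":[0,0,0],"rotation":[0,0,0]},{"delta_pos":[0,0,0],"rotation":[0,0,0]}]}'
python3 -m creep '{"targets":[{"delta_pos":[0,0,0],"rotation":[0,0,0]},{"delta_pos":[0,0,0],"rotation":[0,0,0]},{"delta_pos":[0,0,0],"rotation":[0,0,0]},{"delta_pos":[0,0,0],"rotation":[0,0,0]},{"delta_pos":[0,0,-0.3],"rotation":[0,0,0]},{"delta_pos":[0,0,-0.6],"rotation":[0,0,0]},{"delta_pos":[-0.3,0.4,-0.6],"rotation":[0,0,0]},{"delta_pos":[-0.3,0.8,-0.2],"rotation":[0,0,0]},{"delta_pos":[-0.1,0.6,0],"rotation":[0,0,0]},{"delta_pos":[0,0,0],"rotation":[0,0,0]}]}' 0.45
python3 - <<'E'
from h import *
s=wrist("w10"); i=s["image"]; print(blob(s,(.478,-.2886),.014,.116,.003))
P=cloud(s).reshape(-1,3); st=P[(s["depth"].ravel()>0)]
d=np.hypot(*(st[:,:2]-[.568,-.02]).T)
for lo,hi in ((.048,.06),(.07,.1),(.11,.145),(.146,.156)):
    t=st[(d<.05)&(st[:,2]>lo)&(st[:,2]<hi)]
    if len(t)>8:
        r=cv2.minAreaRect((t[:,:2]*1000).astype(np.float32)); print(lo,len(t),np.round(t.mean(0),4),np.round(r[0],1),np.round(r[1],1))
cv2.imwrite("pics/w10c.png",cv2.resize(i[90:300,80:640],(800,300),interpolation=cv2.INTER_CUBIC))
E
```

```text
time_s: 14.6
tool_pos: [0.4787, -0.2885, 0.1397]
ee_rot: [-3.141, -0.0, 3.141]
wrist_force: [0.4, 0.1, -0.5]
width: 0.0176
finger_force: 20.0
time_s: 15.6
tool_pos: [0.5141, -0.1953, 0.2253]
ee_rot: [3.141, 0.001, -3.139]
wrist_force: [-0.1, -0.3, -0.3]
width: 0.0395
finger_force: 0.0
{'n': 534, 'ztop': 0.1218, 'mean': array([ 0.4779, -0.2891]), 'circ': array([ 0.4795, -0.2867]), 'rad': 11.6}
0.048 3648 [ 0.566  -0.0229  0.0541] [569.9 -19.4] [62.1 61.1]
0.07 405 [ 0.5666 -0.0234  0.0855] [566.9 -21.9] [ 8.  13.9]
0.11 1139 [ 0.5646 -0.0259  0.1287] [565.8 -24.6] [10.3 21.2]
0.146 795 [ 0.5685 -0.0204  0.149 ] [569.3 -19.7] [22.3 21.4]
```

View pics/w10c.png

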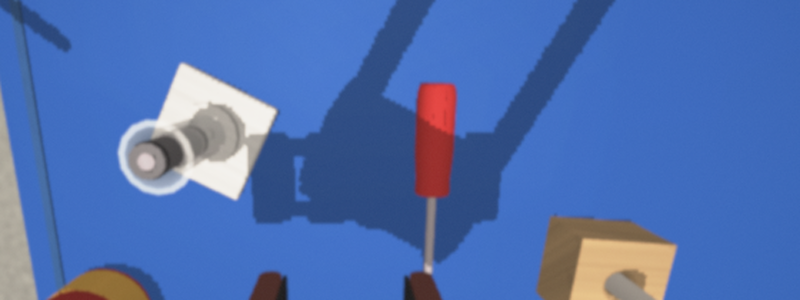

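The second cell stands upright on the first, slightly proud of the mouth at (148,158) in the crop, with its top at z≈0.122. Rod axis ≈ (0.5695, -0.0196). Going to the rod.

```bash
python3 -m creep '{"targets":[{"delta_pos":[-0.28,0.88,0],"rotation":[0,0,0]},{"delta_pos":[-0.28,0.88,0],"rotation":[0,0,0]},{"delta_pos":[-0.28,0.88,0],"rotation":[0,0,0]},{"delta_pos":[-0.27,0.87,0],"rotation":[0,0,0]},{"delta_pos":[0,0,0.3],"rotation":[0,0,0]},{"delta_pos":[0,0,0.3],"rotation":[0,0,0]},{"delta_pos":[0,0,0],"rotation":[0,0,0]},{"delta_pos":[0,0,0],"rotation":[0,0,0]},{"delta_pos":[0,0,0],"rotation":[0,0,0]},{"delta_pos":[0,0,0],"rotation":[0,0,0]}]}'
python3 - <<'E'
from h import *
s=wrist("w11"); P=cloud(s); s["depth"][P[...,2]>.156]=0
print(blob(s,(.5695,-.0196),.02,.13)); print(arm.sense()["tool_pos"])
st=P[s["depth"]>0]; d=np.abs(st[:,:2]-[.57,-.0195]).max(1)
t=st[(d<.04)&(st[:,2]>.05)&(st[:,2]<.06)]; r=cv2.minAreaRect((t[:,:2]*1000).astype(np.float32)); print(len(t),np.round(r[0],1),np.round(r[1],1))
E
```

```text
time_s: 16.65
tool_pos: [0.5699, -0.0238, 0.1955]
ee_rot: [-3.141, 0.001, 3.14]
wrist_force: [-0.2, 0.2, -0.0]
width: 0.0398
finger_force: 0.0
{'n': 1139, 'ztop': 0.1491, 'mean': array([ 0.5686, -0.019 ]), 'circ': array([ 0.5692, -0.0189]), 'rad': 11.0}
[ 0.56977767 -0.02361435  0.19538526]
4337 [569.8 -18.9] [60.2 60.7]
```

```bash
python3 -m creep '{"targets":[{"delta_pos":[0,0.09,0],"rotation":[0,0,0]},{"delta_pos":[0,0,0],"rotation":[0,0,0]},{"delta_pos":[0,0,0.3],"rotation":[0,0,0]},{"delta_pos":[0,0,0.4],"rotation":[0,0,0]},{"delta_pos":[0,0,0.4],"rotation":[0,0,0]},{"delta_pos":[0,0,0.13],"rotation":[0,0,0]},{"delta_pos":[0,0,0],"rotation":[0,0,0]},{"delta_pos":[0,0,0],"rotation":[0,0,0]},{"delta_pos":[0,0,0],"rotation":[0,0,0]},{"delta_pos":[0,0,0],"rotation":[0,0,0]}]}'
python3 -m creep '{"targets":[{"delta_pos":[0,0,0],"rotation":[0,0,0]},{"delta_pos":[0,0,0],"rotation":[0,0,0]},{"delta_pos":[0,0,0],"rotation":[0,0,0]},{"delta_pos":[0,0,0],"rotation":[0,0,0]},{"delta_pos":[0,0,0],"rotation":[0,0,0]},{"delta_pos":[0,0,0],"rotation":[0,0,0]},{"delta_pos":[0,0,0],"rotation":[0,0,0]},{"delta_pos":[0,0,0],"rotation":[0,0,0]},{"delta_pos":[0,0,0],"rotation":[0,0,0]},{"delta_pos":[0,0,0],"rotation":[0,0,0]}]}' 0 50
```

```text
time_s: 17.7
tool_pos: [0.57, -0.0187, 0.1341]
ee_rot: [-3.141, 0.002, 3.141]
wrist_force: [-0.8, 0.5, 0.1]
width: 0.0399
finger_force: 0.0
time_s: 18.7
tool_pos: [0.5695, -0.0186, 0.1334]
ee_rot: [-3.141, 0.0, 3.141]
wrist_force: [0.5, 0.2, 4.8]
width: 0.0215
finger_force: 50.0
```

```bash
python3 -m creep '{"targets":[{"delta_pos":[0,0,-0.2],"rotation":[0,0,0]},{"delta_pos":[0,0,-0.4],"rotation":[0,0,0]},{"delta_pos":[0,0,-0.5],"rotation":[0,0,0]},{"delta_pos":[0,0,-0.5],"rotation":[0,0,0]},{"delta_pos":[0,0,-0.5],"rotation":[0,0,0]},{"delta_pos":[0,0,-0.5],"rotation":[0,0,0]},{"delta_pos":[0,0,-0.4],"rotation":[0,0,0]},{"delta_pos":[0,0,-0.1],"rotation":[0,0,0]},{"delta_pos":[0,0,0],"rotation":[0,0,0]},{"delta_pos":[0,0,0],"rotation":[0,0,0]}]}'
python3 - <<'E'
from h import *
s=wrist("w12"); st=arm.sense(); t=st["tool_pos"]; print(t,st["wrist_force"],st["width"])
P=cloud(s); q=P[s["depth"]>0]; d=np.hypot(*(q[:,:2]-t[:2]).T)
for lo in np.arange(t[2]-.125,t[2]-.03,.012):
    m=q[(d<.02)&(q[:,2]>lo)&(q[:,2]<lo+.012)]
    if len(m)>5: print(round(lo-t[2],3),len(m),np.round(m.min(0)[:2]-t[:2],4),np.round(m.max(0)[:2]-t[:2],4),np.round(m.mean(0)[:2]-t[:2],4))
print("lowest",(q[d<.02][:,2].min()-t[2]))
E
```

```text
time_s: 19.7
tool_pos: [0.5686, -0.0184, 0.287]
ee_rot: [3.141, -0.002, 3.141]
wrist_force: [-0.4, -0.2, -0.7]
width: 0.0214
finger_force: 50.0
[ 0.56843083 -0.0184359   0.28675009] [ 0.11893812  0.61561562 -0.81214809] 0.021434520997717588
-0.125 63 [-0.0071 -0.0071] [-0.0013  0.0062] [-0.0054 -0.0006]
-0.113 88 [-0.0069 -0.0076] [0.0008 0.0061] [-0.0053 -0.0005]
-0.101 99 [-0.0073 -0.0072] [-0.0012  0.0062] [-0.0054 -0.0006]
-0.089 116 [-0.0073 -0.007 ] [-0.0013  0.0061] [-0.0054 -0.0005]
-0.077 137 [-0.0071 -0.0073] [-0.001   0.0062] [-0.0053 -0.0006]
-0.065 157 [-0.0071 -0.0074] [-0.0014  0.006 ] [-0.0054 -0.0006]
-0.053 184 [-0.0072 -0.0073] [-0.0009  0.0061] [-0.0054 -0.0007]
-0.041 53 [-0.0069 -0.0064] [-0.0038  0.0047] [-0.006  -0.0006]
lowest -0.27894281731609766
```

Rod is vertical and centred in the grip. Move above the barrel.

```bash
python3 -m creep '{"targets":[{"delta_pos":[0.3,-0.9,0],"rotation":[0,0,0]},{"delta_pos":[0.3,-0.9,0],"rotation":[0,0,0]},{"delta_pos":[0.3,-0.9,0],"rotation":[0,0,0]},{"delta_pos":[0.3,-0.9,0],"rotation":[0,0,0]},{"delta_pos":[0.3,-0.9,0],"rotation":[0,0,0]},{"delta_pos":[0.31,-0.9,0],"rotation":[0,0,0]},{"delta_pos":[0,0,0],"rotation":[0,0,0]},{"delta_pos":[0,0,0],"rotation":[0,0,0]},{"delta_pos":[0,0,0],"rotation":[0,0,0]},{"delta_pos":[0,0,0],"rotation":[0,0,0]}]}'
python3 bar.py w13
python3 - <<'E'
from h import *
s=dict(np.load("w13.npz")); st=arm.sense(); t=st["tool_pos"]; print(t)
P=cloud(s); q=P[s["depth"]>0]; d=np.hypot(*(q[:,:2]-t[:2]).T)
m=q[(d<.015)&(q[:,2]>t[2]-.1234)&(q[:,2]<t[2]-.05)]; print("rod",m[:,0].min()+.007,(m[:,1].min()+m[:,1].max())/2)
m=q[(np.hypot(*(q[:,:2]-[.478,-.2886]).T)<.016)&(q[:,2]>.114)&(q[:,2]<.13)]; print("cell",len(m),m.min(0),m.max(0))
E
```

```text
time_s: 20.75
tool_pos: [0.479, -0.2869, 0.2877]
ee_rot: [3.141, -0.001, -3.14]
wrist_force: [0.9, -0.4, -1.6]
width: 0.0209
finger_force: 50.0
0.007 1883 mean [ 0.4666 -0.2893  0.0093] rect [ 478.2 -288.5] [69.9 70.2] circ [ 477.5 -288.1] 47.9
0.09 128 mean [ 0.4743 -0.2875  0.1001] rect [ 476.4 -288.4] [24.4 19.7] circ [ 478.8 -289. ] 12.3
0.104 672 mean [ 0.4758 -0.2887  0.1098] rect [ 476.7 -288.5] [33.7 36.5] circ [ 478.1 -288.5] 18.4
[ 0.47910492 -0.2870068   0.28792461]
rod 0.47856904989305354 -0.28751133849419364
cell 331 [ 0.46885277 -0.29849729  0.11425902] [ 0.48557789 -0.28104454  0.12362043]
```

```bash
python3 -m creep '{"targets":[{"delta_pos":[0.01,-0.024,0.2],"rotation":[0,0,0]},{"delta_pos":[0,0,0.3],"rotation":[0,0,0]},{"delta_pos":[0,0,0.2],"rotation":[0,0,0]},{"delta_pos":[0,0,0.04],"rotation":[0,0,0]},{"delta_pos":[0,0,0.02],"rotation":[0,0,0]},{"delta_pos":[0,0,0.02],"rotation":[0,0,0]},{"delta_pos":[0,0,0.02],"rotation":[0,0,0]},{"delta_pos":[0,0,0.02],"rotation":[0,0,0]},{"delta_pos":[0,0,0.02],"rotation":[0,0,0]},{"delta_pos":[0,0,0.02],"rotation":[0,0,0]}]}'
python3 -c "
from h import *
import time
s=arm.sense(); print(s['tool_pos'],s['wrist_force'],s['ft_torque'])"
```

```text
time_s: 21.8
tool_pos: [0.4784, -0.29, 0.2455]
ee_rot: [-3.141, 0.001, 3.141]
wrist_force: [0.5, -0.2, 5.1]
width: 0.0216
finger_force: 50.0
[ 0.47844713 -0.28996073  0.24554819] [ 0.47656115 -0.15359353  5.11217441] [ 0.02112049  0.07419636 -0.01590629]
```

```bash
python3 -m creep '{"targets":[{"delta_pos":[0,0.02,0.03],"rotation":[0,0,0]},{"delta_pos":[0,0,0.045],"rotation":[0,0,0]},{"delta_pos":[0,0,0.045],"rotation":[0,0,0]},{"delta_pos":[0,0,0.045],"rotation":[0,0,0]},{"delta_pos":[0,0,0.045],"rotation":[0,0,0]},{"delta_pos":[0,0,0.045],"rotation":[0,0,0]},{"delta_pos":[0,0,0.045],"rotation":[0,0,0]},{"delta_pos":[0,0,0.045],"rotation":[0,0,0]},{"delta_pos":[0,0,0.045],"rotation":[0,0,0]},{"delta_pos":[0,0,0.04],"rotation":[0,0,0]}]}'
```

```text
time_s: 22.8
tool_pos: [0.4783, -0.2887, 0.2235]
ee_rot: [-3.142, -0.0, 3.141]
wrist_force: [-0.2, -1.1, 4.9]
width: 0.0212
finger_force: 50.0
```

```bash
python3 -m creep '{"targets":[{"delta_pos":[0,0,0.01],"rotation":[0,0,0]},{"delta_pos":[0,0,0.01],"rotation":[0,0,0]},{"delta_pos":[0,0,0.01],"rotation":[0,0,0]},{"delta_pos":[0,0,0.01],"rotation":[0,0,0]},{"delta_pos":[0,0,0.01],"rotation":[0,0,0]},{"delta_pos":[0,0,0.01],"rotation":[0,0,0]},{"delta_pos":[0,0,0.01],"rotation":[0,0,0]},{"delta_pos":[0,0,0.01],"rotation":[0,0,0]},{"delta_pos":[0,0,0.01],"rotation":[0,0,0]},{"delta_pos":[0,0,0],"rotation":[0,0,0]}]}'
python3 -m creep '{"targets":[{"delta_pos":[0,0,0.01],"rotation":[0,0,0]},{"delta_pos":[0,0,0.01],"rotation":[0,0,0]},{"delta_pos":[0,0,0.005],"rotation":[0,0,0]},{"delta_pos":[0,0,0.005],"rotation":[0,0,0]},{"delta_pos":[0,0,0],"rotation":[0,0,0]},{"delta_pos":[0,0,0],"rotation":[0,0,0]},{"delta_pos":[0,0,0],"rotation":[0,0,0]},{"delta_pos":[0,0,0],"rotation":[0,0,0]},{"delta_pos":[0,0,0],"rotation":[0,0,0]},{"delta_pos":[0,0,0],"rotation":[0,0,0]}]}'
```

```text
time_s: 23.8
tool_pos: [0.4782, -0.2886, 0.2191]
ee_rot: [3.142, -0.0, 3.141]
wrist_force: [0.3, -0.8, 4.9]
width: 0.0214
finger_force: 50.0
time_s: 24.8
tool_pos: [0.4782, -0.2887, 0.2177]
ee_rot: [-3.142, -0.0, 3.141]
wrist_force: [-0.4, -0.7, 3.6]
width: 0.0215
finger_force: 50.0
```

```bash
python3 -m creep '{"targets":[{"delta_pos":[0,0,-0.002],"rotation":[0,0,0]},{"delta_pos":[0,0,0],"rotation":[0,0,0]},{"delta_pos":[0,0,0],"rotation":[0,0,0]},{"delta_pos":[0,0,0],"rotation":[0,0,0]},{"delta_pos":[0,0,0],"rotation":[0,0,0]},{"delta_pos":[0,0,0],"rotation":[0,0,0]},{"delta_pos":[0,0,0],"rotation":[0,0,0]},{"delta_pos":[0,0,0],"rotation":[0,0,0]},{"delta_pos":[0,0,0],"rotation":[0,0,0]},{"delta_pos":[0,0,0],"rotation":[0,0,0]}]}'
python3 -c "
from h import *
s=arm.sense(); print(s['tool_pos'],s['wrist_force'])"
```

```text
time_s: 25.8
tool_pos: [0.4782, -0.2887, 0.2177]
ee_rot: [3.142, -0.0, 3.141]
wrist_force: [-0.1, 0.8, 2.4]
width: 0.0213
finger_force: 50.0
[ 0.47816725 -0.28865435  0.21770809] [-0.0811874   0.75797077  2.38130339]
```

Roughly 12 N/mm stiffness. Creep down in 0.6 mm calls, watching the force.

```bash
python3 -m creep '{"targets":[{"delta_pos":[0,0,0.003],"rotation":[0,0,0]},{"delta_pos":[0,0,0.003],"rotation":[0,0,0]},{"delta_pos":[0,0,0.002],"rotation":[0,0,0]},{"delta_pos":[0,0,0.002],"rotation":[0,0,0]},{"delta_pos":[0,0,0.002],"rotation":[0,0,0]},{"delta_pos":[0,0,0.002],"rotation":[0,0,0]},{"delta_pos":[0,0,0],"rotation":[0,0,0]},{"delta_pos":[0,0,0],"rotation":[0,0,0]},{"delta_pos":[0,0,0],"rotation":[0,0,0]},{"delta_pos":[0,0,0],"rotation":[0,0,0]}]}'
```

```text
time_s: 26.8
tool_pos: [0.4783, -0.2887, 0.2171]
ee_rot: [-3.141, 0.0, 3.141]
wrist_force: [0.2, -0.9, 4.3]
width: 0.0219
finger_force: 50.0
```

```bash
python3 -c "
from h import *
s=arm.sense(); print(s['tool_pos'],s['wrist_force'])"
```

```text
[ 0.47827565 -0.28872288  0.21711786] [ 0.16982757 -0.86348071  4.25172205]
```

```bash
python3 -m creep '{"targets":[{"delta_pos":[0,0,0.002],"rotation":[0,0,0]},{"delta_pos":[0,0,0.002],"rotation":[0,0,0]},{"delta_pos":[0,0,0.002],"rotation":[0,0,0]},{"delta_pos":[0,0,0.002],"rotation":[0,0,0]},{"delta_pos":[0,0,0.002],"rotation":[0,0,0]},{"delta_pos":[0,0,0.002],"rotation":[0,0,0]},{"delta_pos":[0,0,0.002],"rotation":[0,0,0]},{"delta_pos":[0,0,0],"rotation":[0,0,0]},{"delta_pos":[0,0,0],"rotation":[0,0,0]},{"delta_pos":[0,0,0],"rotation":[0,0,0]}]}'
```

```text
time_s: 27.8
tool_pos: [0.4782, -0.2887, 0.2164]
ee_rot: [-3.142, -0.0, 3.141]
wrist_force: [-0.8, -0.5, 5.3]
width: 0.0212
finger_force: 50.0
```

```bash
python3 -m creep '{"targets":[{"delta_pos":[0,0,0.002],"rotation":[0,0,0]},{"delta_pos":[0,0,0.002],"rotation":[0,0,0]},{"delta_pos":[0,0,0.002],"rotation":[0,0,0]},{"delta_pos":[0,0,0.002],"rotation":[0,0,0]},{"delta_pos":[0,0,0.002],"rotation":[0,0,0]},{"delta_pos":[0,0,0.002],"rotation":[0,0,0]},{"delta_pos":[0,0,0.002],"rotation":[0,0,0]},{"delta_pos":[0,0,0],"rotation":[0,0,0]},{"delta_pos":[0,0,0],"rotation":[0,0,0]},{"delta_pos":[0,0,0],"rotation":[0,0,0]}]}'
```

```text
time_s: 28.8
tool_pos: [0.4782, -0.2887, 0.2157]
ee_rot: [-3.141, -0.0, 3.141]
wrist_force: [-0.4, -0.6, 4.3]
width: 0.0212
finger_force: 50.0
```

```bash
python3 -m creep '{"targets":[{"delta_pos":[0,0,0.002],"rotation":[0,0,0]},{"delta_pos":[0,0,0.002],"rotation":[0,0,0]},{"delta_pos":[0,0,0.002],"rotation":[0,0,0]},{"delta_pos":[0,0,0.002],"rotation":[0,0,0]},{"delta_pos":[0,0,0.002],"rotation":[0,0,0]},{"delta_pos":[0,0,0.002],"rotation":[0,0,0]},{"delta_pos":[0,0,0.002],"rotation":[0,0,0]},{"delta_pos":[0,0,0.002],"rotation":[0,0,0]},{"delta_pos":[0,0,0],"rotation":[0,0,0]},{"delta_pos":[0,0,0],"rotation":[0,0,0]}]}'
```

```text
time_s: 29.8
tool_pos: [0.4782, -0.2887, 0.2149]
ee_rot: [-3.142, -0.0, 3.141]
wrist_force: [0.7, -1.3, 4.1]
width: 0.0213
finger_force: 50.0
```

```bash
python3 -m creep '{"targets":[{"delta_pos":[0,0,0.002],"rotation":[0,0,0]},{"delta_pos":[0,0,0.002],"rotation":[0,0,0]},{"delta_pos":[0,0,0.002],"rotation":[0,0,0]},{"delta_pos":[0,0,0.002],"rotation":[0,0,0]},{"delta_pos":[0,0,0.002],"rotation":[0,0,0]},{"delta_pos":[0,0,0.002],"rotation":[0,0,0]},{"delta_pos":[0,0,0.002],"rotation":[0,0,0]},{"delta_pos":[0,0,0.002],"rotation":[0,0,0]},{"delta_pos":[0,0,0],"rotation":[0,0,0]},{"delta_pos":[0,0,0],"rotation":[0,0,0]}]}'
```

```text
time_s: 30.8
tool_pos: [0.4782, -0.2887, 0.2141]
ee_rot: [-3.142, -0.0, 3.141]
wrist_force: [-0.7, -1.0, 4.8]
width: 0.0217
finger_force: 50.0
```

```bash
python3 -m creep '{"targets":[{"delta_pos":[0,0,0.002],"rotation":[0,0,0]},{"delta_pos":[0,0,0.002],"rotation":[0,0,0]},{"delta_pos":[0,0,0.002],"rotation":[0,0,0]},{"delta_pos":[0,0,0.002],"rotation":[0,0,0]},{"delta_pos":[0,0,0.002],"rotation":[0,0,0]},{"delta_pos":[0,0,0.002],"rotation":[0,0,0]},{"delta_pos":[0,0,0.002],"rotation":[0,0,0]},{"delta_pos":[0,0,0.002],"rotation":[0,0,0]},{"delta_pos":[0,0,0],"rotation":[0,0,0]},{"delta_pos":[0,0,0],"rotation":[0,0,0]}]}'
```

```text
time_s: 31.8
tool_pos: [0.4782, -0.2887, 0.2133]
ee_rot: [-3.142, -0.0, 3.141]
wrist_force: [0.0, -0.7, 5.0]
width: 0.0217
finger_force: 50.0
```

```bash
python3 -m creep '{"targets":[{"delta_pos":[0,0,0.002],"rotation":[0,0,0]},{"delta_pos":[0,0,0.002],"rotation":[0,0,0]},{"delta_pos":[0,0,0.002],"rotation":[0,0,0]},{"delta_pos":[0,0,0.002],"rotation":[0,0,0]},{"delta_pos":[0,0,0.002],"rotation":[0,0,0]},{"delta_pos":[0,0,0.002],"rotation":[0,0,0]},{"delta_pos":[0,0,0.002],"rotation":[0,0,0]},{"delta_pos":[0,0,0.002],"rotation":[0,0,0]},{"delta_pos":[0,0,0],"rotation":[0,0,0]},{"delta_pos":[0,0,0],"rotation":[0,0,0]}]}'
```

```text
time_s: 32.8
tool_pos: [0.4782, -0.2887, 0.2125]
ee_rot: [-3.142, -0.0, 3.141]
wrist_force: [0.6, -0.8, 5.0]
width: 0.0215
finger_force: 50.0
```

```bash
python3 -m creep '{"targets":[{"delta_pos":[0,0,0.002],"rotation":[0,0,0]},{"delta_pos":[0,0,0.002],"rotation":[0,0,0]},{"delta_pos":[0,0,0.002],"rotation":[0,0,0]},{"delta_pos":[0,0,0.002],"rotation":[0,0,0]},{"delta_pos":[0,0,0.002],"rotation":[0,0,0]},{"delta_pos":[0,0,0.002],"rotation":[0,0,0]},{"delta_pos":[0,0,0.002],"rotation":[0,0,0]},{"delta_pos":[0,0,0.002],"rotation":[0,0,0]},{"delta_pos":[0,0,0],"rotation":[0,0,0]},{"delta_pos":[0,0,0],"rotation":[0,0,0]}]}'
```

```text
time_s: 33.8
tool_pos: [0.4784, -0.2889, 0.2119]
ee_rot: [-3.141, 0.0, 3.141]
wrist_force: [-0.3, -0.2, 6.4]
width: 0.0213
finger_force: 50.0
```

Bottoming has begun (z lagging, force rising). Build force gently.

```bash
python3 -m creep '{"targets":[{"delta_pos":[0,0,0.002],"rotation":[0,0,0]},{"delta_pos":[0,0,0.002],"rotation":[0,0,0]},{"delta_pos":[0,0,0.002],"rotation":[0,0,0]},{"delta_pos":[0,0,0.002],"rotation":[0,0,0]},{"delta_pos":[0,0,0],"rotation":[0,0,0]},{"delta_pos":[0,0,0],"rotation":[0,0,0]},{"delta_pos":[0,0,0],"rotation":[0,0,0]},{"delta_pos":[0,0,0],"rotation":[0,0,0]},{"delta_pos":[0,0,0],"rotation":[0,0,0]},{"delta_pos":[0,0,0],"rotation":[0,0,0]}]}'
python3 -c "
from h import *
s=arm.sense(); print(s['tool_pos'],s['wrist_force'])"
```

```text
time_s: 34.8
tool_pos: [0.4785, -0.289, 0.2119]
ee_rot: [-3.141, 0.001, 3.141]
wrist_force: [-0.2, -1.5, 7.9]
width: 0.0217
finger_force: 50.0
[ 0.47854205 -0.28904398  0.21186366] [-0.20053069 -1.48820064  7.86189186]
```

```bash
python3 -m creep '{"targets":[{"delta_pos":[0,0,0.003],"rotation":[0,0,0]},{"delta_pos":[0,0,0.003],"rotation":[0,0,0]},{"delta_pos":[0,0,0.003],"rotation":[0,0,0]},{"delta_pos":[0,0,0.003],"rotation":[0,0,0]},{"delta_pos":[0,0,0.003],"rotation":[0,0,0]},{"delta_pos":[0,0,0],"rotation":[0,0,0]},{"delta_pos":[0,0,0],"rotation":[0,0,0]},{"delta_pos":[0,0,0],"rotation":[0,0,0]},{"delta_pos":[0,0,0],"rotation":[0,0,0]},{"delta_pos":[0,0,0],"rotation":[0,0,0]}]}'
```

```text
time_s: 35.8
tool_pos: [0.4789, -0.2893, 0.2118]
ee_rot: [-3.14, 0.002, 3.141]
wrist_force: [-1.2, -0.6, 11.9]
width: 0.0216
finger_force: 50.0
```

```bash
python3 -m creep '{"targets":[{"delta_pos":[0,0,0.004],"rotation":[0,0,0]},{"delta_pos":[0,0,0.004],"rotation":[0,0,0]},{"delta_pos":[0,0,0.004],"rotation":[0,0,0]},{"delta_pos":[0,0,0],"rotation":[0,0,0]},{"delta_pos":[0,0,0],"rotation":[0,0,0]},{"delta_pos":[0,0,0],"rotation":[0,0,0]},{"delta_pos":[0,0,0],"rotation":[0,0,0]},{"delta_pos":[0,0,0],"rotation":[0,0,0]},{"delta_pos":[0,0,0],"rotation":[0,0,0]},{"delta_pos":[0,0,0],"rotation":[0,0,0]}]}'
python3 -c "
from h import *
s=arm.sense(); print(s['tool_pos'],s['wrist_force'],s['ee_rot'])"
```

```text
time_s: 36.8
tool_pos: [0.4792, -0.2895, 0.2117]
ee_rot: [-3.139, 0.002, 3.141]
wrist_force: [-0.5, -0.1, 14.5]
width: 0.0214
finger_force: 50.0
[ 0.47922635 -0.28952434  0.21172374] [-0.46300433 -0.148386   14.50571713] [-3.13940594e+00  2.48373807e-03  3.14125404e+00]
```

```bash
python3 -m creep '{"targets":[{"delta_pos":[0,0,0.004],"rotation":[0,0,0]},{"delta_pos":[0,0,0],"rotation":[0,0,0]},{"delta_pos":[0,0,0],"rotation":[0,0,0]},{"delta_pos":[0,0,0],"rotation":[0,0,0]},{"delta_pos":[0,0,0],"rotation":[0,0,0]},{"delta_pos":[0,0,0],"rotation":[0,0,0]},{"delta_pos":[0,0,0],"rotation":[0,0,0]},{"delta_pos":[0,0,0],"rotation":[0,0,0]},{"delta_pos":[0,0,0],"rotation":[0,0,0]},{"delta_pos":[0,0,0],"rotation":[0,0,0]}]}'
python3 -c "
from h import *
s=arm.sense(); print(s['tool_pos'],s['wrist_force'])"
```

```text
time_s: 37.8
tool_pos: [0.4793, -0.2896, 0.2117]
ee_rot: [-3.139, 0.003, 3.141]
wrist_force: [-0.5, -0.3, 14.8]
width: 0.0216
finger_force: 50.0
[ 0.47932649 -0.28958959  0.21166507] [-0.45390771 -0.27789836 14.81819889]
```

Held about 15.5 N on the bottomed stack for over a second. Withdraw and return to the stand.

```bash
python3 -m creep '{"targets":[{"delta_pos":[0,0,-0.04],"rotation":[0,0,0]},{"delta_pos":[0,0,-0.1],"rotation":[0,0,0]},{"delta_pos":[0,0,-0.3],"rotation":[0,0,0]},{"delta_pos":[0,0,-0.5],"rotation":[0,0,0]},{"delta_pos":[0,0,-0.5],"rotation":[0,0,0]},{"delta_pos":[0,0,-0.3],"rotation":[0,0,0]},{"delta_pos":[0,0,0],"rotation":[0,0,0]},{"delta_pos":[0,0,0],"rotation":[0,0,0]},{"delta_pos":[0,0,0],"rotation":[0,0,0]},{"delta_pos":[0,0,0],"rotation":[0,0,0]}]}'
python3 -m creep '{"targets":[{"delta_pos":[-0.3,0.9,0],"rotation":[0,0,0]},{"delta_pos":[-0.3,0.9,0],"rotation":[0,0,0]},{"delta_pos":[-0.3,0.9,0],"rotation":[0,0,0]},{"delta_pos":[-0.3,0.9,0],"rotation":[0,0,0]},{"delta_pos":[-0.31,0.9,0],"rotation":[0,0,0]},{"delta_pos":[-0.31,0.9,0],"rotation":[0,0,0]},{"delta_pos":[0,0,0],"rotation":[0,0,0]},{"delta_pos":[0,0,0],"rotation":[0,0,0]},{"delta_pos":[0,0,0],"rotation":[0,0,0]},{"delta_pos":[0,0,0],"rotation":[0,0,0]}]}'
cat > st.py <<'E'
from h import *
s=wrist("w14"); st=arm.sense(); t=st["tool_pos"]; print(t,st["wrist_force"])
P=cloud(s); q=P[s["depth"]>0]; d=np.hypot(*(q[:,:2]-t[:2]).T)
for lo in (-.12,-.085,-.055):
    m=q[(d<.015)&(q[:,2]>t[2]+lo)&(q[:,2]<t[2]+lo+.02)]; print("rod",lo,len(m),np.round([m[:,0].min()+.007,(m[:,1].min()+m[:,1].max())/2],4))
d=np.abs(q[:,:2]-[.57,-.0195]).max(1); m=q[(d<.04)&(q[:,2]>.05)&(q[:,2]<.06)]
r=cv2.minAreaRect((m[:,:2]*1000).astype(np.float32)); print("stand",len(m),np.round(r[0],1),np.round(r[1],1))
E
python3 st.py
```

```text
time_s: 38.8
tool_pos: [0.4776, -0.2882, 0.2953]
ee_rot: [3.14, -0.002, 3.141]
wrist_force: [0.6, 0.9, -0.8]
width: 0.0211
finger_force: 50.0
time_s: 39.8
tool_pos: [0.5689, -0.0201, 0.2964]
ee_rot: [-3.141, -0.001, 3.139]
wrist_force: [-0.7, 0.0, -0.9]
width: 0.0216
finger_force: 50.0
[ 0.56896639 -0.02015358  0.2965712 ] [ 0.13566104  0.47981023 -0.42064688]
rod -0.12 142 [ 0.5685 -0.0206]
rod -0.085 216 [ 0.5688 -0.0208]
rod -0.055 261 [ 0.5687 -0.0208]
stand 2870 [569.7 -18.9] [60.  60.3]
```

```bash
python3 -m creep '{"targets":[{"delta_pos":[-0.01,0.034,0.2],"rotation":[0,0,0]},{"delta_pos":[0,0,0.5],"rotation":[0,0,0]},{"delta_pos":[0,0,0.5],"rotation":[0,0,0]},{"delta_pos":[0,0,0.5],"rotation":[0,0,0]},{"delta_pos":[0,0,0.4],"rotation":[0,0,0]},{"delta_pos":[0,0,0],"rotation":[0,0,0]},{"delta_pos":[0,0,0],"rotation":[0,0,0]},{"delta_pos":[0,0,0],"rotation":[0,0,0]},{"delta_pos":[0,0,0],"rotation":[0,0,0]},{"delta_pos":[0,0,0],"rotation":[0,0,0]}]}'
python3 st.py
```

```text
time_s: 40.85
tool_pos: [0.5705, -0.0172, 0.1927]
ee_rot: [-3.141, 0.002, 3.141]
wrist_force: [-0.3, -0.1, -0.9]
width: 0.0212
finger_force: 50.0
[ 0.57029191 -0.0171036   0.19254359] [ 0.12001854  0.29629544 -0.49797331]
rod -0.12 140 [ 0.5705 -0.0176]
rod -0.085 211 [ 0.5705 -0.0178]
rod -0.055 263 [ 0.5703 -0.0178]
stand 4687 [569.7 -19. ] [60.2 60.6]
```

```bash
python3 -m creep '{"targets":[{"delta_pos":[0.014,-0.022,0],"rotation":[0,0,0]},{"delta_pos":[0,0,0],"rotation":[0,0,0]},{"delta_pos":[0,0,0.06],"rotation":[0,0,0]},{"delta_pos":[0,0,0.06],"rotation":[0,0,0]},{"delta_pos":[0,0,0.06],"rotation":[0,0,0]},{"delta_pos":[0,0,0.06],"rotation":[0,0,0]},{"delta_pos":[0,0,0.06],"rotation":[0,0,0]},{"delta_pos":[0,0,0.06],"rotation":[0,0,0]},{"delta_pos":[0,0,0.06],"rotation":[0,0,0]},{"delta_pos":[0,0,0],"rotation":[0,0,0]}]}'
```

```text
time_s: 41.9
tool_pos: [0.5688, -0.0181, 0.1702]
ee_rot: [3.142, -0.001, 3.141]
wrist_force: [-1.2, -0.1, 0.3]
width: 0.0208
finger_force: 50.0
```

```bash
python3 -m creep '{"targets":[{"delta_pos":[0,0,0.08],"rotation":[0,0,0]},{"delta_pos":[0,0,0.08],"rotation":[0,0,0]},{"delta_pos":[0,0,0.08],"rotation":[0,0,0]},{"delta_pos":[0,0,0.08],"rotation":[0,0,0]},{"delta_pos":[0,0,0.08],"rotation":[0,0,0]},{"delta_pos":[0,0,0.08],"rotation":[0,0,0]},{"delta_pos":[0,0,0.08],"rotation":[0,0,0]},{"delta_pos":[0,0,0.08],"rotation":[0,0,0]},{"delta_pos":[0,0,0.04],"rotation":[0,0,0]},{"delta_pos":[0,0,0],"rotation":[0,0,0]}]}'
```

```text
time_s: 42.9
tool_pos: [0.5689, -0.0181, 0.1363]
ee_rot: [3.142, -0.001, 3.141]
wrist_force: [0.1, 0.0, -1.0]
width: 0.0214
finger_force: 50.0
```

```bash
python3 -m creep '{"targets":[{"delta_pos":[0,0,0.02],"rotation":[0,0,0]},{"delta_pos":[0,0,0.02],"rotation":[0,0,0]},{"delta_pos":[0,0,0.015],"rotation":[0,0,0]},{"delta_pos":[0,0,0],"rotation":[0,0,0]},{"delta_pos":[0,0,0],"rotation":[0,0,0]},{"delta_pos":[0,0,0],"rotation":[0,0,0]},{"delta_pos":[0,0,0],"rotation":[0,0,0]},{"delta_pos":[0,0,0],"rotation":[0,0,0]},{"delta_pos":[0,0,0],"rotation":[0,0,0]},{"delta_pos":[0,0,0],"rotation":[0,0,0]}]}'
python3 -m creep '{"targets":[{"delta_pos":[0,0,0],"rotation":[0,0,0]},{"delta_pos":[0,0,0],"rotation":[0,0,0]},{"delta_pos":[0,0,0],"rotation":[0,0,0]},{"delta_pos":[0,0,0],"rotation":[0,0,0]},{"delta_pos":[0,0,0],"rotation":[0,0,0]},{"delta_pos":[0,0,-0.2],"rotation":[0,0,0]},{"delta_pos":[0,0,-0.6],"rotation":[0,0,0]},{"delta_pos":[0,0,-0.6],"rotation":[0,0,0]},{"delta_pos":[0,0,-0.6],"rotation":[0,0,0]},{"delta_pos":[0,0,-0.3],"rotation":[0,0,0]}]}' 0.5
python3 -m creep '{"targets":[{"delta_pos":[0,-0.9,0],"rotation":[0,0,0]},{"delta_pos":[0,-0.9,0],"rotation":[0,0,0]},{"delta_pos":[0,-0.9,0],"rotation":[0,0,0]},{"delta_pos":[0,0,0],"rotation":[0,0,0]},{"delta_pos":[0,0,0],"rotation":[0,0,0]},{"delta_pos":[0,0,0],"rotation":[0,0,0]},{"delta_pos":[0,0,0],"rotation":[0,0,0]},{"delta_pos":[0,0,0],"rotation":[0,0,0]},{"delta_pos":[0,0,0],"rotation":[0,0,0]},{"delta_pos":[0,0,0],"rotation":[0,0,0]}]}'
python3 - <<'E'
from h import *
s=wrist("w15"); cv2.imwrite("pics/w15c.png",s["image"])
P=cloud(s); s["depth"][P[...,2]>.18]=0; print("rod",blob(s,(.57,-.019),.02,.13))
q=P[s["depth"]>0]; m=q[(np.hypot(*(q[:,:2]-[.478,-.2886]).T)<.008)]; print("in barrel z",np.percentile(m[:,2],[5,50,95]).round(4))
E
```

```text
time_s: 43.9
tool_pos: [0.5691, -0.0181, 0.134]
ee_rot: [-3.142, -0.0, 3.141]
wrist_force: [-0.9, 0.6, -1.0]
width: 0.0211
finger_force: 50.0
time_s: 44.9
tool_pos: [0.5704, -0.0183, 0.2526]
ee_rot: [-3.141, 0.004, 3.141]
wrist_force: [0.8, -0.2, 0.1]
width: 0.0438
finger_force: 0.0
time_s: 45.9
tool_pos: [0.5691, -0.1526, 0.249]
ee_rot: [-3.142, -0.0, -3.141]
wrist_force: [0.3, 0.2, -0.6]
width: 0.0441
finger_force: 0.0
rod {'n': 756, 'ztop': 0.1492, 'mean': array([ 0.5687, -0.02  ]), 'circ': array([ 0.5691, -0.0193]), 'rad': 11.1}
in barrel z [0.0869 0.088  0.0893]
```

View pics/w15c.png

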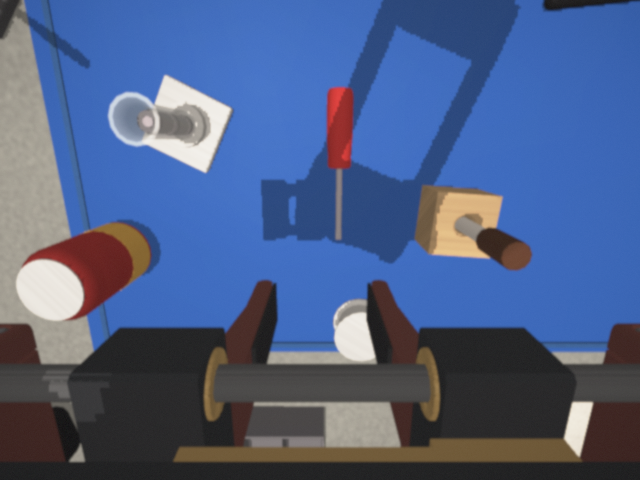

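The rod stands back in its stand (470,225) with its top at the original height. The stack is down in the barrel (148,120), its top at z≈0.088, and the bystanders in view (screwdriver, can, spool) look undisturbed.

```bash
python3 -c "
from bench import arm
print(arm.close_job())"
```

```text
the job is handed in; nothing more can be done
None
```

I handed the job in at about 46 s: both cells are bottomed out in the barrel (stack top about 24 mm below the mouth), pressed at about 15.5 N for over a second with no reading near 24 N, and the rod is back in its hole; no verdict was returned.

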